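# Level the marking-out plate on the workshop bench

## Robot

A 6-joint arm with a two-finger parallel gripper is mounted at the origin on the work surface. World frame = base frame: x ahead of the robot, y to its left, z up, the work surface at z = 0. Lengths are in m, angles in rad, forces in N, time in s.
With the tool pointing down it reaches from about 0.4 to 0.825 m from the base axis. Payload 7 kg.
Tool frame: the origin (TCP) lies at the very end of the fingers, on their centre line; the grasp point (between the pads) lies 19 mm behind it; z points along the fingers, y is the line along which they close (so a half turn about z gives the same grasp; the last joint's range is limited). The gripper opens to 88 mm and grips with 3 to 60 N. Pads are 19 mm wide; open, the fingers measure 130 mm over their backs; the gripper's body (78 mm by 193 mm) begins 47 mm behind the grasp point.
Start: joints at [1.402, 0.359, 0.012, 0, -1.224, -0.288], TCP at [0.298, 0.606, 0.198] pointing down, gripper open.
Joint ranges: [-3.07, 3.07], [-1.43, 2.12], [-1.02, 1.25], [-3.03, 1.67], [-3.05, -0], [-3.03, 3.03]. Speed limits (rad/s): [2.39, 2.39, 3.01, 3.14, 3.14, 3.14].

## Interface

Orientations are given as [roll, pitch, yaw] about the fixed x, y, z axes, in that order (R = Rz(yaw) Ry(pitch) Rx(roll)).
In Python, from station import arm gives the robot as it stands.
- The arm moves only by the tool step_arm, never from a script. Its argument "rows" is a list of rows, each a list of 5 numbers: the shift along the world's x, y, z in m, then the turn about the world's z in rad, then the finger opening in m, from 0 to 0.0876. In form: [[x, y, z, spin, gripper], ...]. A call has 1 to 20 rows; each row is the pose to reach, as a shift and turn from the pose commanded when the call began; what a row does not reach only later rows make up. A row lasts 1/10 s, in which the tool goes at most 50 mm and 8.59 degrees, less where a joint would pass 70% of its speed; a pose out of reach is approached as far as the arm can. A call with a gripper value outside its range is refused whole. The fingers move at their own pace and stop on an object; "newtons" is the grip in N (left out, the last holds). Time passes only in rows, so rows that repeat a pose let the fingers close. It gives the time, the measured TCP pose, the force, the opening and the grip force at its end, in the units of the state.
- arm.get_state(): the state, without advancing time (a new reading comes with each control period).
- arm.grab_frame(name): name is "scene" or "top"; returns a dict with "color" (420x560x3 uint8, blue, green, red), "vfov" (degrees; the focal length in pixels is half the picture's height over the tangent of half this angle, whatever the lens; pixels are square), "cx", "cy" (the principal point, pixels), "rvec" (rotation vector, rad) and "tvec" (3), from world to camera coordinates, as OpenCV has them. Camera axes: x right, y down, z forward; pixel columns grow to the right and rows downward; lengths in m; the calibration is good to about 2 mm. A picture is of the moment at which its call begins. There is no depth.
- arm.job_done(): hands the job in; it is judged then, once.
The state is a dict: "t": time; "q": joint angles; "qd": joint speeds; "joint_efforts": joint torques, N m; "eef_pos": TCP position; "ee_rot": TCP orientation; "force": force on the tool from outside, world axes, zero at the start; "moment": the same for the moment, N m; "width": finger opening in m; "gripper_force": force on a finger pad.
Only numpy, scipy, OpenCV 4.12 (cv2) and the standard library are available. Lean on these libraries where they do the work, as an engineer would, in place of code of your own. Each camera call takes 0.05 s, during which the arm holds its last target. There are 200 camera calls.

## Task

The small iron marking-out plate on the bench is out of level. Turn its red-winged and its blue-winged foot screw until the bubble in each of its two green vials sits between the two black lines of that vial, then let go.

Things in the scene. Friction and masses are not known exactly. Their poses are not given: they have to be found in the camera images.
- screw_a_grip (a point): Red wing head of foot screw A at a corner of the 240 mm square iron plate: upright bar 46 long, 14 thick, 34 mm tall on a 40 mm disc, turning about the vertical. Point: on that axis, 10 mm below the wing's top, 22 mm above the disc, 92 mm above the bench. x along the wing, z up; grasp across y from above. Nothing within 60 mm rises above the disc by over 3 mm. Friction 0.06 N m; stays where left.
- screw_b_grip (a point): Blue wing head of foot screw B at the diagonally opposite corner: same size, point, axes and friction; each screw moves only its own bubble. Both turn 1.38 rad either side of level. Between A and B a third corner has a fixed foot (black cap, steel ball) that does not turn. A black-winged spare screw lies loose on the bench, no part of the job.
- bubble_a (a joint): Metres: middle of the pale 26 mm bubble in vial A, the green tube (136 mm, red end caps) along the plate's edge between fixed foot and screw A. 0 = middle of the vial, positive towards screw A; black lines 22 mm either side of the middle. Turning screw A clockwise seen from above moves it towards screw A by 32 mm per radian, anticlockwise away.
- bubble_b (a joint): The same for vial B (blue end caps), along the edge between the fixed foot and screw B: positive towards screw B; turning screw B clockwise seen from above moves it towards screw B by 32 mm per radian, anticlockwise away.

How it is judged:
At the end, for the whole second after the job is handed in: The middle of each bubble is within 10.5 mm of the middle of its vial (the whole bubble between the black lines), and stays there with the screws released (value of joint bubble_a between -0.0105 and 0.0105 m and value of joint bubble_b between -0.0105 and 0.0105 m); the robot touches nothing.
It also fails if it takes over 45 s, if anything falls off the work surface, if the arm or the gripper's body presses on something with over 40 N, if the wrist force passes 120 N, or if a joint passes its speed limit or range.

## Working session

There is one attempt and no reset: what is moved stays moved. The work goes in short steps, Python scripts to look and compute and a tool call to move; the robot and the scene stay as the last step left them, time stands still between calls to the robot, and variables do not carry over. Pictures are saved under pics/ and viewed, at most 10 in all, crops included, and the job is handed in when it is done.

Besides the shell and the picture viewer there is one more tool, called after "Request:" as name([rows], argument=value, ...), one row to a line, values as JSON. step_arm: Moves the arm, as the interface text tells. Its arguments: {"type":"object","properties":{"rows":{"type":"array"},"newtons":{"type":"number"}},"required":["rows"]}

```bash
mkdir -p pics; ls; python3 - <<'E'
from station import arm
import cv2,numpy as np
for n in("scene","top"):
    f=arm.grab_frame(n); cv2.imwrite(f"pics/{n}0.png",f["color"])
    R=cv2.Rodrigues(np.array(f["rvec"],float))[0]
    print(n,f["vfov"],f["cx"],f["cy"],(-R.T@np.array(f["tvec"]).ravel()).round(3),R[2].round(3),[k for k in f])
s=arm.get_state();print(s)
E
```

```text
pics
scene 42.00914364792958 278.5102484977674 204.9172072809289 [ 0.762 -0.291  0.798] [-0.231  0.418 -0.879] ['color', 'vfov', 'cx', 'cy', 'rvec', 'tvec']
top 52.95188123002629 286.9919805692392 208.61945104949604 [0.472 0.047 0.778] [ 0.127  0.007 -0.992] ['color', 'vfov', 'cx', 'cy', 'rvec', 'tvec']
{'t': 0.1, 'q': array([ 1.40208697e+00,  3.59269805e-01,  1.11464738e-02, -3.33517746e-04,
       -1.22410767e+00, -2.88071616e-01]), 'qd': array([-5.24870865e-05, -5.48660668e-04,  4.29115804e-04,  1.68397098e-03,
        5.01769827e-04,  1.29995149e-03]), 'joint_efforts': array([-1.61674579e-03, -5.84163022e+01,  2.93753564e+01,  7.01573387e+00,
        1.01985087e-02, -5.76205434e-05]), 'eef_pos': array([0.29753917, 0.60533737, 0.19733957]), 'ee_rot': array([ 3.14012801e+00, -1.07009045e-04, -4.56894444e-01]), 'force': array([1.11879578, 0.22479696, 0.37444063]), 'moment': array([-0.02585059, -0.00537592, -0.00715765]), 'gripper_force': 0.0, 'width': 0.087517846729446}
```

View pics/scene0.png

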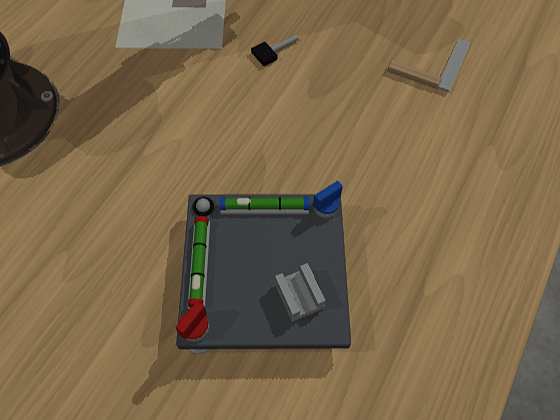

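View pics/top0.png

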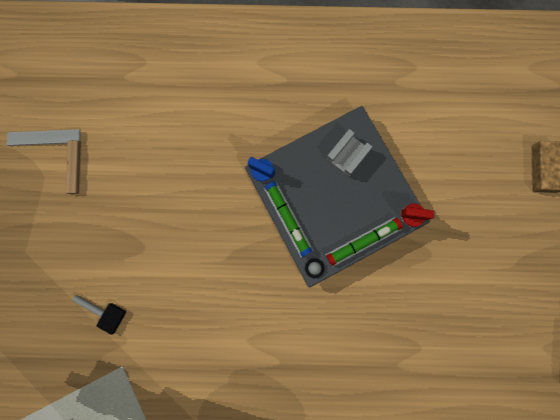

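The plate appears in both views. In top, red A is near (417,215), blue B near (261,169) and the fixed foot near (314,268). Bubble A sits towards screw A (positive) and bubble B towards the fixed foot (negative).

```bash
cat > h.py <<'E'
from station import arm
import cv2,numpy as np
def cam(n):
    f=arm.grab_frame(n); f["R"]=cv2.Rodrigues(np.array(f["rvec"],float))[0]; f["t"]=np.array(f["tvec"],float).ravel()
    f["f"]=f["color"].shape[0]/2/np.tan(np.radians(f["vfov"])/2); f["C"]=-f["R"].T@f["t"]; return f
def ray(f,p,z):
    d=f["R"].T@np.array([(p[0]-f["cx"])/f["f"],(p[1]-f["cy"])/f["f"],1]); return f["C"]+d*(z-f["C"][2])/d[2]
def proj(f,X):
    c=f["R"]@np.array(X)+f["t"]; return np.array([f["cx"],f["cy"]])+f["f"]*c[:2]/c[2]
def mask(f,col):
    b,g,r=[f["color"][...,i].astype(int) for i in range(3)]
    return {"red":(r>90)&(g<r*.45)&(b<r*.45),"blue":(b>80)&(r<b*.5)&(g<b*.7),"green":(g>70)&(r<g*.6)&(b<g*.6),
            "pale":(np.minimum(np.minimum(r,g),b)>130)}[col].astype(np.uint8)
def blobs(m,amin=8):
    n,l,s,c=cv2.connectedComponentsWithStats(m); return [(s[i,4],c[i].round(1),l==i) for i in range(1,n) if s[i,4]>=amin]
E
python3 - <<'E'
from h import *
F={n:cam(n) for n in("scene","top")}
for n,f in F.items():
    for c in("red","blue","green","pale"):
        print(n,c,[(int(a),p.tolist()) for a,p,_ in blobs(mask(f,c)) if (n=="scene" and 170<p[0]<360 and p[1]>170) or (n=="top" and 230<p[0]<450 and 90<p[1]<300)])
T,S=F["top"]["color"],F["scene"]["color"]
cr=lambda im,x,y:cv2.resize(im[y-25:y+25,x-30:x+30],None,fx=6,fy=6,interpolation=cv2.INTER_CUBIC)
cv2.imwrite("pics/c1.png",np.vstack([np.hstack([cr(T,417,215),cr(T,261,169)]),np.hstack([cr(S,195,320),cr(S,328,197)])]))
E
```

```text
scene red [(60, [201.5, 218.5]), (405, [189.8, 314.4]), (195, [199.7, 328.1])]
scene blue [(228, [328.0, 190.8]), (60, [222.0, 202.5]), (62, [306.1, 202.4]), (131, [331.3, 206.6])]
scene green [(135, [232.6, 202.8]), (262, [264.4, 202.2]), (212, [292.0, 202.1]), (229, [200.5, 232.2]), (314, [198.6, 258.6]), (145, [197.8, 289.9])]
scene pale [(49, [242.6, 200.6]), (64, [206.8, 244.8]), (12, [310.5, 270.5]), (25, [205.0, 278.1]), (81, [196.1, 281.6]), (8, [308.5, 282.5]), (9, [203.9, 300.2])]
top red [(290, [418.2, 210.9]), (52, [397.9, 222.6]), (119, [412.9, 221.6]), (55, [330.6, 259.0])]
top blue [(262, [261.7, 164.8]), (129, [258.7, 175.4]), (51, [269.7, 185.0]), (52, [305.7, 251.8])]
top green [(184, [276.0, 196.2]), (237, [287.6, 217.9]), (92, [389.8, 226.3]), (254, [364.7, 240.7]), (103, [301.7, 244.4]), (202, [342.8, 252.5])]
top pale [(170, [340.6, 144.1]), (183, [358.4, 157.6]), (15, [270.3, 198.9]), (13, [282.8, 222.4]), (12, [380.5, 225.0]), (60, [383.4, 230.9]), (20, [291.9, 239.4]), (51, [296.6, 234.6]), (10, [366.5, 232.5]), (11, [355.0, 238.7]), (12, [341.5, 246.0]), (15, [313.1, 267.4])]
```

View pics/c1.png

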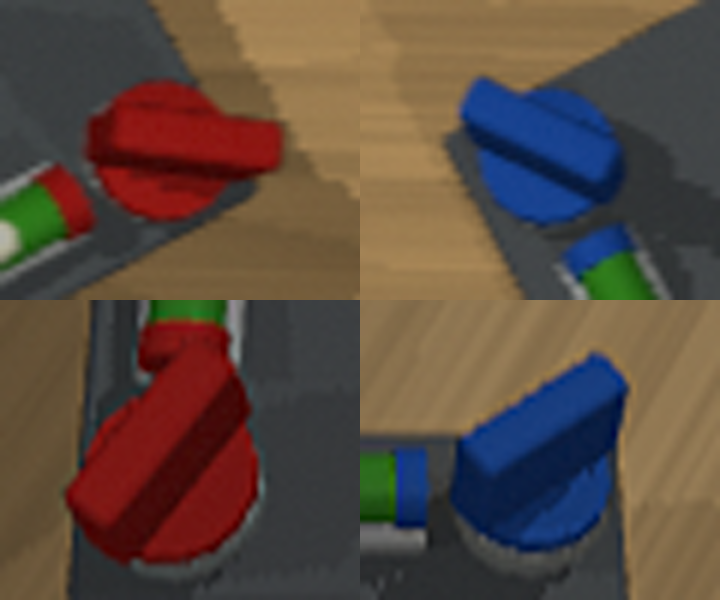

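The crops (6x) show the wing tops clearly. Top-face centres: A at top (419.2,212.4) and scene (189.6,316.7); B at top (260.6,165.6) and scene (328.5,190.7). I'll cast these onto z=0.102 and get the bubbles as ratios along the vials.

```bash
cat > bub.py <<'E'
from h import *
# ends of vial from caps, bubble by pale pixel nearest the axis; cross-ratio free: cast onto z plane
def bubbles(f,n,Z=.075):
    out={}
    for k,c in(("A","red"),("B","blue")):
        caps={"top":{"A":[(330.6,259.0),(397.9,222.6)],"B":[(305.7,251.8),(269.7,185.0)]},"scene":{"A":[(201.5,218.5),(196.5,303)],"B":[(222,202.5),(306.1,202.4)]}}[n][k]
        e=[ray(f,p,Z) for p in caps]; u=(e[1]-e[0]); L=np.linalg.norm(u); u/=L; m=(e[0]+e[1])/2
        r=[]
        for a,p,_ in blobs(mask(f,"pale"),15):
            d=ray(f,p,Z)-m; s=d@u; w=np.cross(u,d)[2]
            if abs(s)<.065 and abs(w)<.006: r.append((int(a),round(s*1000,1),round(w*1000,1)))
        out[k]=(round(L*1000,1),r)
    return out
E
python3 - <<'E'
from bub import *
F={n:cam(n) for n in("scene","top")}
P={"A":{"top":(419.2,212.4),"scene":(189.6,316.7)},"B":{"top":(260.6,165.6),"scene":(328.5,190.7)}}
ends={"A":[(110,128),(281,146)],"B":[(115,95),(245,169)]}
org={"A":(387,190),"B":(231,144)}
esc={"A":[(214,58),(88,208)],"B":[(252,72),(118,158)]}; osc={"A":(165,295),"B":(298,172)}
for k in "AB":
    for n in F: print(k,n,ray(F[n],P[k][n],.102).round(4))
    for E,O,n in((ends,org,"top"),(esc,osc,"scene")):
        a,b=[ray(F[n],np.array(O[k])+(np.array(p)+.5)/6-.5,.102) for p in E[k]]
        d=b-a; print("  len",np.linalg.norm(d).round(4),"yaw",np.arctan2(d[1],d[0]).round(3))
print("foot",ray(F["top"],(314.5,268),.07).round(3))
for n in F: print(n,bubbles(F[n],n))
E
```

```text
A scene [ 0.5586 -0.1619  0.102 ]
A top [ 0.5579 -0.1608  0.102 ]
  len 0.0459 yaw -1.654
  len 0.0416 yaw -1.702
B scene [0.632  0.0957 0.102 ]
B top [0.6292 0.0973 0.102 ]
  len 0.0412 yaw -2.073
  len 0.0417 yaw -2.012
foot [0.465 0.005 0.07 ]
scene {'A': (np.float64(130.0), [(81, np.float64(34.1), np.float64(-2.3))]), 'B': (np.float64(126.8), [(51, np.float64(-32.4), np.float64(3.1))])}
top {'A': (np.float64(128.4), [(59, np.float64(35.9), np.float64(-0.4))]), 'B': (np.float64(127.7), [(50, np.float64(-31.5), np.float64(-0.3))])}
```

Both views agree to 2–3 mm, and the A–B distance of 0.268 m fits the plate. Bubble A is at about +35 mm, so A needs about 1.09 rad anticlockwise. Bubble B is at about −32 mm, so B needs about 1.0 rad clockwise. I'll do B first.

Request:
step_arm([
  [0.333,-0.509,-0.03,-1.583,0.06],
  [0.333,-0.509,-0.03,-1.583,0.06],
  [0.333,-0.509,-0.03,-1.583,0.06],
  [0.333,-0.509,-0.03,-1.583,0.06],
  [0.333,-0.509,-0.03,-1.583,0.06],
  [0.333,-0.509,-0.03,-1.583,0.06],
  [0.333,-0.509,-0.03,-1.583,0.06],
  [0.333,-0.509,-0.03,-1.583,0.06],
  [0.333,-0.509,-0.03,-1.583,0.06],
  [0.333,-0.509,-0.03,-1.583,0.06],
  [0.333,-0.509,-0.03,-1.583,0.06],
  [0.333,-0.509,-0.03,-1.583,0.06],
  [0.333,-0.509,-0.03,-1.583,0.06],
  [0.333,-0.509,-0.03,-1.583,0.06],
  [0.333,-0.509,-0.03,-1.583,0.06],
  [0.333,-0.509,-0.03,-1.583,0.06],
  [0.333,-0.509,-0.03,-1.583,0.06],
  [0.333,-0.509,-0.03,-1.583,0.06],
], newtons=15)

```text
t: 2.1
eef_pos: [0.6304, 0.0978, 0.1685]
ee_rot: [-3.141, 0.0, -2.038]
force: [-0.5, 0.9, -0.6]
width: 0.0595
gripper_force: 0.0
```

Request:
step_arm([
  [0,-0.001,-0.03,0,0.06],
  [0,-0.001,-0.05,0,0.06],
  [0,-0.001,-0.07,0,0.06],
  [0,-0.001,-0.08,0,0.06],
  [0,-0.001,-0.09,0,0.06],
  [0,-0.001,-0.09,0,0.06],
  [0,-0.001,-0.09,0,0.06],
])

```text
t: 2.8
eef_pos: [0.6312, 0.096, 0.0788]
ee_rot: [-3.141, 0.0, -2.039]
force: [-0.1, 0.9, 0.9]
width: 0.0601
gripper_force: 0.0
```

```bash
python3 - <<'E'
from h import *
F={n:cam(n) for n in("scene","top")}
cr=lambda im,x,y:cv2.resize(im[y-40:y+40,x-45:x+45],None,fx=4,fy=4,interpolation=cv2.INTER_CUBIC)
cv2.imwrite("pics/c2.png",np.hstack([cr(F["top"]["color"],261,169),cr(F["scene"]["color"],320,190)]))
E
```

```text
(no output)
```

View pics/c2.png

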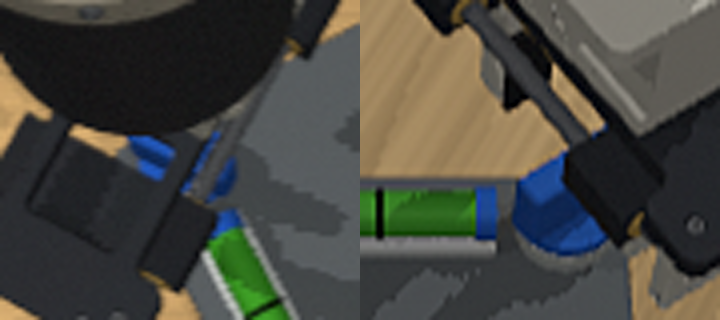

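The fingers straddle the blue wing, with no contact force. I'll close on it.

Request:
step_arm([
  [0,0,0,0,0.03],
  [0,0,0,0,0.015],
  [0,0,0,0,0.005],
  [0,0,0,0,0.005],
  [0,0,0,0,0.005],
  [0,0,0,0,0.005],
], newtons=15)

```text
t: 3.5
eef_pos: [0.6308, 0.0958, 0.0782]
ee_rot: [-3.142, 0.0, -2.04]
force: [0.5, 0.2, -0.7]
width: 0.0176
gripper_force: 0.0
```

Request:
step_arm([
  [0,0,0,0,0.005],
  [0,0,0,0,0.005],
  [0,0,0,0,0.005],
  [0,0,0,0,0.005],
])

```text
t: 3.9
eef_pos: [0.6307, 0.0958, 0.0781]
ee_rot: [3.142, -0.0, -2.04]
force: [0.4, 0.4, 0.8]
width: 0.0052
gripper_force: 0.0
```

```bash
python3 - <<'E'
from h import *
F={n:cam(n) for n in("scene","top")}
cr=lambda im,x,y:cv2.resize(im[y-60:y+60,x-45:x+45],None,fx=4,fy=4,interpolation=cv2.INTER_CUBIC)
cv2.imwrite("pics/c3.png",np.hstack([cr(F["top"]["color"],261,169),cr(F["scene"]["color"],330,190)]))
for n in F: print(n,proj(F[n],arm.get_state()["eef_pos"]),proj(F[n],arm.get_state()["eef_pos"]+[0,0,.019]))
E
```

```text
scene [326.46622896 198.2141972 ] [327.472091   191.93769178]
top [262.46116533 167.95476355] [261.74505266 165.38618117]
```

View pics/c3.png

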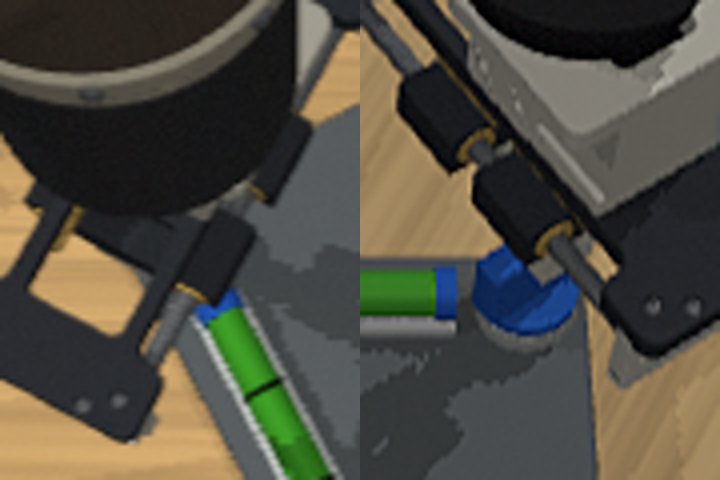

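```bash
python3 - <<'E'
from h import *
F={n:cam(n) for n in("scene","top")}
s=arm.get_state();print(s["t"],s["width"],s["gripper_force"],s["moment"],s["q"].round(3))
def cr(f,x,y,w,h,k):
    im=cv2.resize(f["color"][y-h:y+h,x-w:x+w],None,fx=k,fy=k,interpolation=cv2.INTER_CUBIC)
    im=(255*(im/255.)**.55).astype(np.uint8)
    for z,c in((0,(0,255,255)),(.019,(255,0,255)),(.066,(255,255,0))):
        p=proj(f,s["eef_pos"]+[0,0,z]); cv2.circle(im,(int((p[0]-x+w+.5)*k),int((p[1]-y+h+.5)*k)),3,c,-1)
    return im
cv2.imwrite("pics/c4.png",np.hstack([cr(F["top"],265,180,25,35,8),cr(F["scene"],330,190,25,35,8)]))
E
```

```text
4.1 0.005092520471896862 0.0 [ 0.04545676 -0.06815714 -0.00877589] [ 0.456  0.395 -0.226 -0.    -0.95  -0.925]
```

View pics/c4.png

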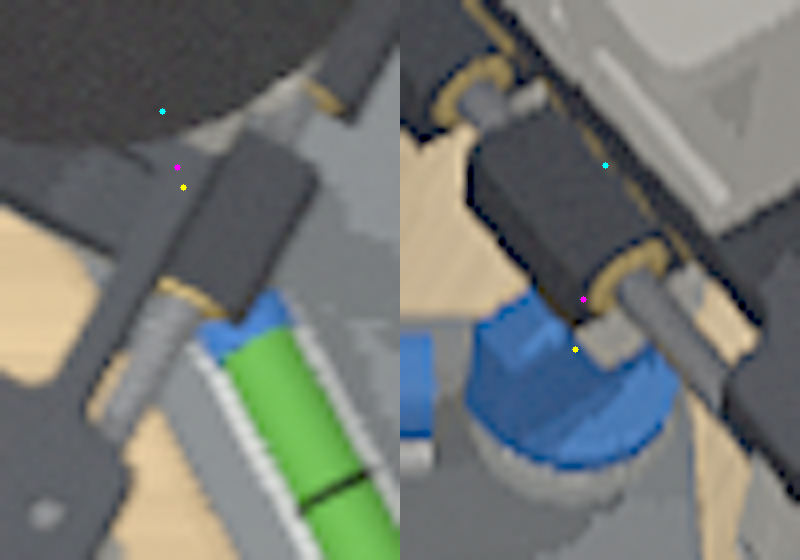

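```bash
python3 - <<'E'
from h import *
from scipy.spatial.transform import Rotation as Ro
f=cam("scene"); s=arm.get_state(); R=Ro.from_euler("xyz",s["ee_rot"]).as_matrix()
for z in(0,-.019,-.024):
  for x in(-.0095,.0095):
    print(z,x,[(y,((proj(f,s["eef_pos"]+R@[x,y*.001,z])-[305,155]+.5)*8+[400,0]).round().astype(int).tolist()) for y in(-23,-7,-2.5,2.5,7,23)])
E
```

```text
0 -0.0095 [(-23, [690, 414]), (-7, [638, 352]), (-2.5, [624, 335]), (2.5, [608, 316]), (7, [594, 298]), (23, [544, 238])]
0 0.0095 [(-23, [608, 464]), (-7, [557, 401]), (-2.5, [543, 384]), (2.5, [527, 365]), (7, [513, 347]), (23, [463, 286])]
-0.019 -0.0095 [(-23, [700, 364]), (-7, [648, 302]), (-2.5, [633, 284]), (2.5, [617, 265]), (7, [602, 247]), (23, [551, 186])]
-0.019 0.0095 [(-23, [617, 416]), (-7, [565, 352]), (-2.5, [550, 334]), (2.5, [534, 315]), (7, [520, 297]), (23, [469, 235])]
-0.024 -0.0095 [(-23, [703, 351]), (-7, [650, 288]), (-2.5, [636, 271]), (2.5, [619, 251]), (7, [605, 234]), (23, [553, 172])]
-0.024 0.0095 [(-23, [619, 403]), (-7, [567, 339]), (-2.5, [552, 321]), (2.5, [536, 301]), (7, [522, 284]), (23, [471, 222])]
```

Request:
step_arm([
  [0,0,0,0,0.04],
  [0,0,0,0,0.04],
  [0,0,0,0,0.04],
  [0,0,0,0,0.04],
  [0,0,0.04,0,0.04],
  [0,0,0.06,0,0.04],
  [0,0,0.06,0,0.04],
  [0,0,0.06,0,0.04],
])

```text
t: 4.95
eef_pos: [0.6308, 0.0959, 0.1386]
ee_rot: [-3.141, 0.001, -2.04]
force: [-0.8, -0.5, -1.2]
width: 0.0397
gripper_force: 0.0
```

```bash
python3 - <<'E'
from h import *
from scipy.spatial.transform import Rotation as Ro
s=arm.get_state(); R=Ro.from_euler("xyz",s["ee_rot"]).as_matrix(); print(s["eef_pos"],s["width"])
def cr(n,x,y,w,h,k):
    f=cam(n)
    im=cv2.resize(f["color"][y-h:y+h,x-w:x+w],None,fx=k,fy=k,interpolation=cv2.INTER_CUBIC)
    im=(255*(im/255.)**.6).astype(np.uint8)
    for z,c in((0,(0,255,255)),(-.019,(255,0,255)),(-.066,(255,255,0))):
      for yy in(-.02,0,.02):
        p=proj(f,s["eef_pos"]+R@[0,yy,z]); cv2.circle(im,(int((p[0]-x+w+.5)*k),int((p[1]-y+h+.5)*k)),3,c,-1)
    return im
cv2.imwrite("pics/c5.png",np.hstack([cr("top",262,160,40,60,5),cr("scene",330,180,40,60,5)]))
E
```

```text
[0.63081717 0.09592763 0.13855176] 0.03973349388541578
```

View pics/c5.png

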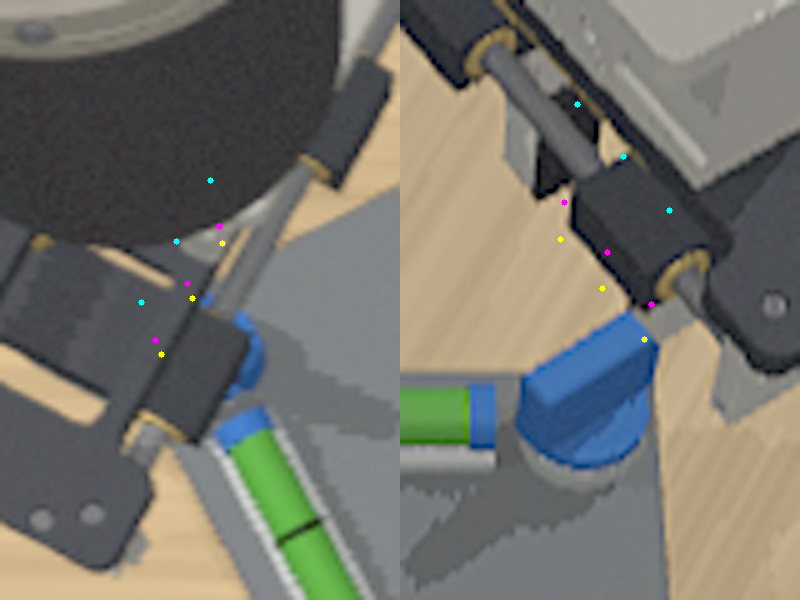

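```bash
python3 - <<'E'
from h import *
from scipy.spatial.transform import Rotation as Ro
s=arm.get_state(); R=Ro.from_euler("xyz",s["ee_rot"]).as_matrix()
T,S=cam("top"),cam("scene")
t5=lambda p:(np.array(p)+.5)/5-.5+[222,100]
s5=lambda p:(np.array(p)+.5)/5-.5+[290,120]
def dirn(f,p): d=ray(f,p,0)-f["C"]; return d/np.linalg.norm(d)
def tri(p,q):
    a,b=dirn(T,p),dirn(S,q); A=np.stack([a,-b],1); k=np.linalg.lstsq(A,S["C"]-T["C"],rcond=None)[0]
    P,Q=T["C"]+k[0]*a,S["C"]+k[1]*b; return (P+Q)/2,np.linalg.norm(P-Q)
for nm,p,q in(("near brass",(165,420),(685,278)),("far brass",(318,170),(495,50)),("bolt r",(92,515),(774,306)),("Bwing R end",(0,0),(0,0))):
    if p==(0,0): continue
    X,e=tri(t5(p),s5((q[0]-400,q[1]))); print(nm,X.round(4),"gap",e.round(4),"tool mm",(1000*R.T@(X-s["eef_pos"])).round(1))
    Z=X[2]
for z in(.19,.2,.21,.22): print(z,(1000*R.T@(ray(T,t5((40,242)),z)-s["eef_pos"])).round(1))
# far fingertip bottom corner/edge for assumed heights
for z in(.1386,.155,.17): print(z,[(1000*R.T@(ray(S,s5((q[0]-400,q[1])),z)-s["eef_pos"])).round(1).tolist() for q in((540,198),(572,182),(505,158))])
E
```

```text
near brass [0.6224 0.1214 0.0923] gap 0.0508 tool mm [-19.6  18.5  44.9]
far brass [0.6178 0.0511 0.2988] gap 0.012 tool mm [  45.4   -9.  -161.5]
bolt r [0.6206 0.1621 0.0167] gap 0.0933 tool mm [-55.1  38.3 120.6]
0.19 [-37.6  15.2 -52.8]
0.2 [-35.   17.  -62.8]
0.21 [-32.4  18.8 -72.7]
0.22 [-29.8  20.5 -82.7]
0.1386 [[-4.1, 33.7, -1.3], [-14.9, 33.0, -1.3], [-3.8, 50.6, -1.3]]
0.155 [[3.2, 25.6, -17.7], [-7.5, 24.9, -17.7], [3.4, 42.1, -17.7]]
0.17 [[9.8, 18.2, -32.7], [-0.6, 17.5, -32.7], [10.0, 34.3, -32.7]]
```

```bash
python3 - <<'E'
from h import *
from scipy.spatial.transform import Rotation as Ro
s=arm.get_state(); R=Ro.from_euler("xyz",s["ee_rot"]).as_matrix()
T,S=cam("top"),cam("scene")
t5=lambda p:(np.array(p)+.5)/5-.5+[222,100]
s5=lambda p:(np.array([p[0]-400,p[1]])+.5)/5-.5+[290,120]
def dirn(f,p): d=ray(f,p,0)-f["C"]; return d/np.linalg.norm(d)
a,b=dirn(T,t5((162,425))),dirn(T,t5((318,168))); c,d=dirn(S,s5((492,52))),dirn(S,s5((688,278)))
n1,n2=np.cross(a,b),np.cross(c,d); u=np.cross(n1,n2); u/=np.linalg.norm(u); print("rod dir tool",(R.T@u).round(3))
P0=np.linalg.lstsq(np.stack([n1,n2]),np.array([n1@T["C"],n2@S["C"]]),rcond=None)[0]
def on(C,v):
    k=np.linalg.lstsq(np.stack([v,-u],1),P0-C,rcond=None)[0]; return (1000*R.T@(C+k[0]*v-s["eef_pos"])).round(1)
print("+y outer",on(T["C"],a),"-y inner",on(T["C"],b),"+y inner",on(S["C"],c),"-y outer",on(S["C"],d))
E
```

```text
rod dir tool [ 0.062 -0.989 -0.138]
+y outer [  28.3   52.7 -109.9] -y inner [  33.   -23.1 -120.5] +y inner [  30.4   19.1 -114.6] -y outer [  35.6  -64.4 -126.2]
```

The two rods and the far finger's tip agree that the real finger ends sit about 30 mm above the reported TCP. The lateral position is good. That explains why closing at a reported 0.078 passed above the wing. I'll go down to about 0.050 reported, with margin over the disc, and watch the force.

Request:
step_arm([
  [0,0,-0.04,0,0.05],
  [0,0,-0.055,0,0.05],
  [0,0,-0.065,0,0.05],
  [0,0,-0.075,0,0.05],
  [0,0,-0.082,0,0.05],
  [0,0,-0.088,0,0.05],
  [0,0,-0.088,0,0.05],
])

```text
t: 5.95
eef_pos: [0.6305, 0.0957, 0.0497]
ee_rot: [3.141, -0.0, -2.04]
force: [-0.2, 0.1, 0.5]
width: 0.0501
gripper_force: 0.0
```

Request:
step_arm([
  [0,0,0,0,0.03],
  [0,0,0,0,0.01],
  [0,0,0,0,0.005],
  [0,0,0,0,0.005],
  [0,0,0,0,0.005],
  [0,0,0,0,0.005],
  [0,0,0,0,0.005],
  [0,0,0,0,0.005],
], newtons=15)

```text
t: 6.75
eef_pos: [0.6292, 0.0965, 0.0504]
ee_rot: [3.139, -0.0, -2.04]
force: [-7.6, 5.2, 5.3]
width: 0.0143
gripper_force: 14.8
```

Request:
step_arm([
  [-0.001,0.0005,0,-0.1,0.005],
  [-0.001,0.0005,0,-0.2,0.005],
  [-0.001,0.0005,0,-0.3,0.005],
  [-0.001,0.0005,0,-0.4,0.005],
  [-0.001,0.0005,0,-0.5,0.005],
  [-0.001,0.0005,0,-0.6,0.005],
  [-0.001,0.0005,0,-0.7,0.005],
  [-0.001,0.0005,0,-0.8,0.005],
  [-0.001,0.0005,0,-0.9,0.005],
  [-0.001,0.0005,0,-1.0,0.005],
  [-0.001,0.0005,0,-1.0,0.005],
  [-0.001,0.0005,0,-1.0,0.005],
])

```text
t: 7.95
eef_pos: [0.6282, 0.0976, 0.0514]
ee_rot: [3.14, -0.001, -3.04]
force: [-11.8, 7.6, 14.1]
width: 0.0141
gripper_force: 15.0
```

```bash
python3 - <<'E'
from bub import *
for n in("scene","top"): print(n,bubbles(cam(n),n))
E
```

```text
scene {'A': (np.float64(130.0), [(19, np.float64(27.5), np.float64(-4.8))]), 'B': (np.float64(126.8), [(65, np.float64(0.2), np.float64(3.2))])}
top {'A': (np.float64(128.4), [(59, np.float64(35.7), np.float64(-1.3))]), 'B': (np.float64(127.7), [(70, np.float64(0.7), np.float64(-0.3))])}
```

Bubble B is now centred (+0.5 mm). I'll release it and lift.

Request:
step_arm([
  [0,0,0,0,0.05],
  [0,0,0,0,0.05],
  [0,0,0,0,0.05],
  [0,0,0,0,0.05],
  [0,0,0,0,0.05],
  [0,0,0.03,0,0.05],
  [0,0,0.06,0,0.05],
  [0,0,0.1,0,0.05],
  [0,0,0.1,0,0.05],
  [0,0,0.1,0,0.05],
])

```text
t: 9.05
eef_pos: [0.6303, 0.0964, 0.1513]
ee_rot: [3.141, 0.002, -3.04]
force: [-1.2, 0.3, -1.2]
width: 0.0501
gripper_force: 0.0
```

Request:
step_arm([
  [-0.0725,-0.2575,0,1.37,0.06],
  [-0.0725,-0.2575,0,1.37,0.06],
  [-0.0725,-0.2575,0,1.37,0.06],
  [-0.0725,-0.2575,0,1.37,0.06],
  [-0.0725,-0.2575,0,1.37,0.06],
  [-0.0725,-0.2575,0,1.37,0.06],
  [-0.0725,-0.2575,0,1.37,0.06],
  [-0.0725,-0.2575,0,1.37,0.06],
  [-0.0725,-0.2575,0,1.37,0.06],
  [-0.0725,-0.2575,0,1.37,0.06],
  [-0.0725,-0.2575,0,1.37,0.06],
  [-0.0725,-0.2575,0,1.37,0.06],
  [-0.0725,-0.2575,0,1.37,0.06],
])

```text
t: 10.35
eef_pos: [0.557, -0.1612, 0.1496]
ee_rot: [3.141, -0.0, -1.671]
force: [-0.2, 0.3, 0.3]
width: 0.06
gripper_force: 0.0
```

Request:
step_arm([
  [0,0,-0.04,0,0.06],
  [0,0,-0.055,0,0.06],
  [0,0,-0.07,0,0.06],
  [0,0,-0.08,0,0.06],
  [0,0,-0.09,0,0.06],
  [0,0,-0.1,0,0.06],
  [0,0,-0.1,0,0.06],
])

```text
t: 11.05
eef_pos: [0.5564, -0.1612, 0.0489]
ee_rot: [3.14, -0.0, -1.67]
force: [-1.0, 0.8, -1.0]
width: 0.0599
gripper_force: 0.0
```

Request:
step_arm([
  [0,0,0,0,0.03],
  [0,0,0,0,0.01],
  [0,0,0,0,0.005],
  [0,0,0,0,0.005],
  [0,0,0,0,0.005],
  [0,0,0,0,0.005],
  [0,0,0,0,0.005],
  [0,0,0,0,0.005],
  [0,0,0,0,0.005],
], newtons=15)

```text
t: 11.95
eef_pos: [0.5572, -0.1612, 0.0503]
ee_rot: [-3.142, 0.0, -1.67]
force: [-1.8, -0.5, 2.0]
width: 0.0138
gripper_force: 15.0
```

Request:
step_arm([
  [0,0,0,0.1,0.005],
  [0,0,0,0.2,0.005],
  [0,0,0,0.3,0.005],
  [0,0,0,0.4,0.005],
  [0,0,0,0.5,0.005],
  [0,0,0,0.6,0.005],
  [0,0,0,0.7,0.005],
  [0,0,0,0.8,0.005],
  [0,0,0,0.9,0.005],
  [0,0,0,1.0,0.005],
  [0,0,0,1.1,0.005],
  [0,0,0,1.1,0.005],
  [0,0,0,1.1,0.005],
])

```text
t: 13.25
eef_pos: [0.5576, -0.1615, 0.0491]
ee_rot: [3.142, -0.0, -0.57]
force: [3.7, -3.6, -9.5]
width: 0.0142
gripper_force: 15.0
```

Request:
step_arm([
  [0,0,0,0,0.05],
  [0,0,0,0,0.05],
  [0,0,0,0,0.05],
  [0,0,0,0,0.05],
  [0,0,0,0,0.05],
  [0,0,0.03,0,0.05],
  [0,0,0.06,0,0.05],
  [0,0,0.1,0,0.05],
  [0,0,0.15,0,0.05],
  [0,0,0.15,0,0.05],
  [0,0.1,0.15,0,0.05],
  [0,0.2,0.15,0,0.05],
  [0,0.3,0.15,0,0.05],
  [0,0.4,0.15,0,0.05],
  [0,0.4,0.15,0,0.05],
  [0,0.4,0.15,0,0.05],
  [0,0.4,0.15,0,0.05],
  [0,0.4,0.15,0,0.05],
])

```text
t: 15.05
eef_pos: [0.5568, 0.2409, 0.2004]
ee_rot: [-3.141, -0.0, -0.569]
force: [1.0, -0.3, -0.1]
width: 0.0497
gripper_force: 0.0
```

```bash
python3 - <<'E'
from bub import *
for n in("scene","top"):
    f=cam(n); print(n,bubbles(f,n)); cv2.imwrite(f"pics/end_{n}.png",f["color"])
E
```

```text
scene {'A': (np.float64(130.0), [(35, np.float64(4.0), np.float64(-1.5))]), 'B': (np.float64(126.8), [])}
top {'A': (np.float64(128.4), [(59, np.float64(1.7), np.float64(-0.9))]), 'B': (np.float64(127.7), [(39, np.float64(0.7), np.float64(-1.5))])}
```

View pics/end_scene.png

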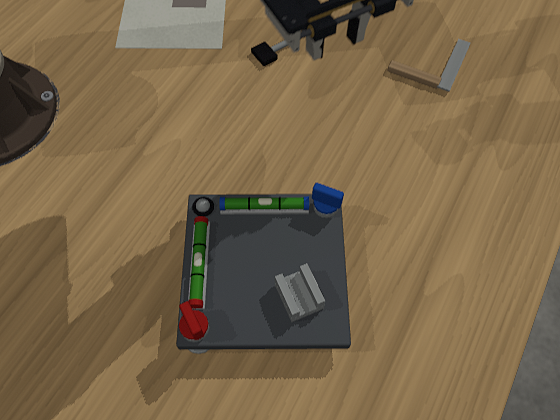

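Both bubbles sit between their lines, A at (198,260) and B at (265,202). The arm is clear of the plate.

```bash
python3 -c "
from station import arm
print(arm.job_done())"
```

```text
the job is handed in; nothing more can be done
None
```

Job handed in: both bubbles sit between their black lines (A about 2–4 mm and B about 1 mm off the middle in the last pictures), with the screws released and the arm clear of everything, at about 15 s of the 45 s allowed.

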